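Load the counter's dispensing chutes with the new stock

TASK

Load the two sloped dispensing chutes with the new stock on the counter in front of them: the three white cream pots in a row in the wide chute, the two tea cartons end to end and lengthwise in the narrow one, all the right way up. Fill each chute from the lip upwards: the first one right up against the lip, then each next one close up behind the last, so that the row cannot slide. Set things down rather than drop them, and leave the spray bottle, label gun and stapler where they are.

Things in the scene. Friction and masses are not known exactly. Their poses are not given: they have to be found in the camera images.
- pot_chute: Wider grey chute, fixed, for the pots: sloped tray 70 mm wide inside, 184 mm long, side rails 3 mm thick and 8 mm high, upper end open. Origin: on the counter under its middle; x horizontal, uphill; z up. Floor rises to +x at 0.26 rad; its low end meets the 12 mm high lip's inner face at x=-0.089, y=0, z=0.016. Things set on it do not slide by themselves.
- box_chute: Narrower grey chute, fixed, for the cartons: sloped tray 47 mm wide inside, 184 mm long, side rails 3 mm thick and 8 mm high, upper end open. Origin: on the counter under its middle; x horizontal, uphill; z up. Floor rises to +x at 0.26 rad; its low end meets the 12 mm high lip's inner face at x=-0.089, y=0, z=0.016. Things set on it do not slide by themselves.
- pot_1: White lidded cream pot standing upright, a short round jar 54 mm in diameter and 43 mm high (one of three alike). Origin: centre of its underside; z is its axis, up. About 0.07 kg; any grip across the 54 mm will do, best on the upper half.
- pot_2: White lidded cream pot standing upright, a short round jar 54 mm in diameter and 43 mm high (one of three alike). Origin: centre of its underside; z is its axis, up. About 0.07 kg; any grip across the 54 mm will do, best on the upper half.
- pot_3: White lidded cream pot standing upright, a short round jar 54 mm in diameter and 43 mm high (one of three alike). Origin: centre of its underside; z is its axis, up. About 0.07 kg; any grip across the 54 mm will do, best on the upper half.
- box_1: Small printed tea carton standing upright, 31 mm wide (its x), 81 mm long (its y), 49 mm high (its z) (one of two alike). Origin: centre of its underside. Light and rigid; grip it across the 31 mm, best on the upper half.
- box_2: Small printed tea carton standing upright, 31 mm wide (its x), 81 mm long (its y), 49 mm high (its z) (one of two alike). Origin: centre of its underside. Light and rigid; grip it across the 31 mm, best on the upper half.
- spray_bottle: Bystander: brown spray bottle, 34 mm in diameter, 102 mm high, standing behind the label gun and the chutes. Origin: centre of its underside.
- label_gun: Bystander: blue label gun lying flat between the two chutes, 67 x 152 x 36 mm, long side along its y. Origin: centre of its underside.
- stapler: Bystander: red desk stapler, 135 x 38 x 47 mm, at the front left of the counter. Origin: centre of its underside.
There are look-alikes about, which are no part of the job. Leave any green or turquoise look-alike of the pot_2 alone.

How it is judged:
By the outcome, as a careful person would: the job done as asked, in the order asked, and still so for the second after the job is handed in, with the robot touching nothing.
It also fails if it takes over 109 s, if anything falls off the work surface, if the arm or the gripper's body presses on something with over 40 N, if the wrist force passes 120 N, or if a joint passes its speed limit or range.

ROBOT

A 6-joint arm with a two-finger parallel gripper is mounted at the origin on a cart in front of the work surface, level with it; the furniture and walls round the work are solid. World frame = base frame: x ahead of the robot, y to its left, z up, the work surface at z = 0. Lengths are in m, angles in rad, forces in N, time in s.
With the tool pointing down it reaches from about 0.15 to 0.775 m from the base axis. Payload 6.1 kg.
Tool frame: the origin (TCP) lies on the centre line of the jaws, within the pads' length; the fingertips stand 8 mm ahead of it and the grasp point (between the pads) lies 11 mm behind it (r.finger_overhang is the z of the fingertips in the tool frame, in m); z points along the fingers, y is the line along which they close (so a half turn about z gives the same grasp; the last joint's range is limited). The gripper opens to 85 mm and grips with 20 to 120 N. Pads are 22 mm wide; open, the fingers measure 114 mm over their backs; the gripper's body (76 mm by 85 mm) begins 54 mm behind the grasp point. The pads swing forward as they close: fully open they stand 13 mm farther back than shut.
Start: joints at [1.182, 0.126, -0.04, 1.405, 0, 1.571], TCP at [0.199, 0.486, 0.239] pointing down, gripper open.
Joint ranges: [-2.72, 2.72], [-0.95, 1.95], [-1.27, 1.35], [-1.78, 2.02], [-1.46, 1.47], [-3.14, 3.14]. Speed limits (rad/s): [2.39, 2.39, 3.01, 3.14, 3.14, 3.14].

INTERFACE

Orientations are given as a 3x3 rotation matrix whose columns are the frame's x, y, z axes.
In Python, from bench import r gives the robot as it stands.
- The arm moves only by the tool step_arm, never from a script. Its arguments are lists of equal length, an entry for each row: "translation": the shift along the tool's x, y, z as a fraction of full scale, a list of three; "rot": the turn, a rotation vector about the tool's x, y, z as a fraction of full scale, a list of three. In form: {"translation": [[tx, ty, tz], ...], "rot": [[ax, ay, az], ...]}. A call has 1 to 20 rows; each row is the pose to reach, as a shift and turn from the pose commanded when the call began, along the tool's axes at that moment; what a row does not reach only later rows make up. Full scale, the value 1, is 0.4 m for a shift and 2 rad for a turn. A row lasts 1/8 s, in which the tool goes at most 62.5 mm and 10.7 degrees, less where a joint would pass 70% of its speed; a pose out of reach is approached as far as the arm can. A call with a number of a shift or a turn outside -1 to 1 is refused whole. A call with a gripper value outside its range is refused whole. "grip" is the opening, from 0 (shut) to 1 (fully open), set as the call begins (left out, the last holds). The fingers move at their own pace and stop on an object; the grip force is fixed at half the most. Time passes only in rows, so rows that repeat a pose let the fingers close. It gives the time, the measured TCP pose, the force, the opening and the grip force at its end, in the units of the state.
- r.get_state(): the state, without advancing time (a new reading comes with each control period).
- r.grab_frame(name): name is "scene" or "top"; returns (picture, depth): 384x512x3 uint8, blue, green, red; 384x512 float32, m along the optical axis (not along the pixel's ray), 0 where there is no reading.
- r.camera_info(name): a dict with "K" (3x3 intrinsics, pixels), "rvec" (rotation vector, rad) and "tvec" (3), from world to camera coordinates, as OpenCV has them. Camera axes: x right, y down, z forward; pixel columns grow to the right and rows downward; lengths in m; the calibration is good to about 2 mm. A picture is of the moment at which its call begins. camera_info takes no time and is no camera call.
- r.finish_job(): hands the job in; it is judged then, once.
The state is a dict: "clock": time; "q": joint angles; "qvel": joint speeds; "tau": joint torques, N m; "tool_pos": TCP position; "orientation": TCP orientation; "wrist_force": force on the tool from outside, world axes, zero at the start; "torque": the same for the moment, N m; "gripper_width": opening from 0.0 (shut) to 1.0 (fully open); "gripper_force": force on a finger pad.
Only numpy, scipy, OpenCV 4.12 (cv2) and the standard library are available. Lean on these libraries where they do the work, as an engineer would, in place of code of your own. Each camera call takes 0.05 s, during which the arm holds its last target. There are 200 camera calls.

## Working session

There is one attempt and no reset: what is moved stays moved. The work goes in short steps, Python scripts to look and compute and a tool call to move; the robot and the scene stay as the last step left them, time stands still between calls to the robot, and variables do not carry over. Pictures are saved under pics/ and viewed, at most 14 in all, crops included, and the job is handed in when it is done.

Besides the shell and the picture viewer there is one more tool, called after ">>>" as name(argument=value, ...), one argument or row to a line, values as JSON. step_arm: Moves the arm, as the interface text tells. Its arguments: {"type":"object","properties":{"translation":{"type":"array"},"rot":{"type":"array"},"grip":{"type":"number"}},"required":["translation","rot"]}

```bash
ls; mkdir -p pics; python3 - <<'E'
from bench import r
import cv2,numpy as np
for n in ("top","scene"):
    p,d=r.grab_frame(n); cv2.imwrite(f"pics/{n}0.png",p); np.savez(f"{n}0.npz",p=p,d=d)
    c=r.camera_info(n); print(n,c["K"],c["rvec"],c["tvec"])
s=r.get_state(); print(s, r.finger_overhang)
E
```

```text
pics
top [[433.177251     0.         257.30727366]
 [  0.         433.177251   187.06526646]
 [  0.           0.           1.        ]] [ 2.14770796 -2.20471302  0.05119551] [0.12656591 0.54754328 1.12286575]
scene [[359.87927769   0.         252.04895465]
 [  0.         359.87927769 192.29877925]
 [  0.           0.           1.        ]] [ 0.91791793 -2.26670627  1.28197175] [0.47946936 0.18672728 0.70869963]
{'clock': 0.1, 'q': array([ 1.18199068e+00,  1.26326821e-01, -4.04931580e-02,  1.40542741e+00,
       -2.10239171e-05,  1.57080987e+00]), 'qvel': array([ 0.00038923, -0.00090111,  0.00092691, -0.00063494, -0.0009975 ,
        0.00132275]), 'tau': array([ 1.46667753e-04, -4.36901093e+01,  3.53608310e+01,  1.36502899e-02,
       -2.39361759e-05, -7.04193610e-06]), 'tool_pos': array([0.19888687, 0.48547726, 0.23860895]), 'orientation': array([[-9.25357358e-01,  3.79095606e-01, -5.30617717e-04],
       [ 3.79095977e-01,  9.25356372e-01, -1.35072532e-03],
       [-2.10435480e-05, -1.45105865e-03, -9.99998947e-01]]), 'wrist_force': array([-1.25150368,  0.77196181,  0.07402579]), 'torque': array([-0.02905402, -0.01881723,  0.02694168]), 'gripper_force': 0.0, 'gripper_width': 1.0020625988994283} 0.008
```

View pics/top0.png

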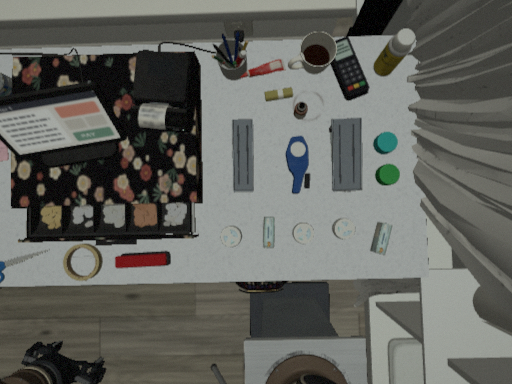

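View pics/scene0.png

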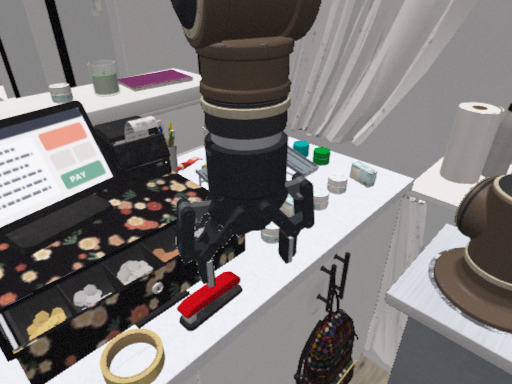

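The top view has image-up = +x. It shows white pots at (231,237), (303,233) and (345,229), and cartons at (268,232) and (382,238). The narrow chute is at (243,155) and the wide one at (347,155). The lids at (386,142) and (388,174) are turquoise and green look-alikes, so they don't fit. I'll enlarge to confirm and measure with depth.

```bash
cat > h.py <<'E'
from bench import r
import cv2,numpy as np
def cam(n):
    c=r.camera_info(n); return c["K"],cv2.Rodrigues(np.array(c["rvec"]))[0],np.array(c["tvec"]).ravel()
def world(n,d):
    K,R,t=cam(n); v,u=np.mgrid[:d.shape[0],:d.shape[1]]
    P=np.stack([(u-K[0,2])/K[0,0]*d,(v-K[1,2])/K[1,1]*d,d],-1)
    return (P-t)@R
def ray(n,u,v,z):
    K,R,t=cam(n); w=R.T@np.array([(u-K[0,2])/K[0,0],(v-K[1,2])/K[1,1],1]); o=-R.T@t
    return o+w*(z-o[2])/w[2]
E
python3 - <<'E'
from h import *
f=np.load("top0.npz"); p,d=f["p"],f["d"]; W=world("top",d)
cv2.imwrite("pics/crop0.png",cv2.resize(p[100:270,215:415],None,fx=4-.2,fy=3.5,interpolation=cv2.INTER_CUBIC)[:600,:800])
print("table z",np.median(W[200:215,250:270,2]))
z=W[...,2]
for a,b,nm in ((.03,.06,"h"),(.01,.06,"all")):
    m=((z>a)&(z<b)&(d>0)).astype(np.uint8); m[:, :215]=0; m[:90]=0; m[270:]=0; m[:,412:]=0
    n,l,s,c=cv2.connectedComponentsWithStats(m)
    for i in range(1,n):
        if s[i,4]<40: continue
        q=(l==i); cs=max(cv2.findContours(q.astype(np.uint8),0,1)[0],key=len); hz=np.percentile(z[q],90)
        pts=np.array([ray("top",u,v,hz)[:2] for u,v in cs[:,0]],np.float32)
        R=cv2.minAreaRect(pts); print(nm,s[i,:5],np.round(c[i],1),"z",hz.round(4),"rect",np.round(R[0],4),np.round(R[1],4),round(R[2],1), "mean",W[q].mean(0).round(4), p[q].mean(0).round())
E
```

```text
table z 0.0007813030378465328
h [344  90  23   7  88] [353.3  92. ] z 0.0364 rect [ 0.7902 -0.151 ] [0.0575 0.016 ] 88.2 mean [ 0.7937 -0.1471  0.0336] [18. 18. 19.]
h [294 105  13  13  49] [298.6 113. ] z 0.0593 rect [ 7.382e-01 -3.000e-04] [0.0345 0.0219] 52.8 mean [ 7.386e-01 -4.000e-04  4.860e-02] [44. 52. 59.]
h [ 332  122   30   60 1324] [346.5 148.7] z 0.0569 rect [ 0.6333 -0.1189] [0.074  0.1525] 87.9 mean [ 0.6419 -0.1213  0.0453] [88. 87. 81.]
h [233 126  21  56 855] [242.5 150.1] z 0.0562 rect [0.636  0.1461] [0.0513 0.1423] 88.8 mean [0.6461 0.1476 0.0449] [89. 87. 81.]
h [376 132  22  22 369] [386.3 142.2] z 0.047 rect [ 0.6556 -0.2236] [0.0526 0.0552] 42.5 mean [ 0.6561 -0.2247  0.0436] [107. 114.  40.]
h [286 136  23  58 854] [297.4 160.5] z 0.0382 rect [0.6057 0.0046] [0.1477 0.0572] 4.4 mean [0.6163 0.0055 0.0353] [105.  80.  62.]
h [378 164  22  22 363] [388.4 174.4] z 0.0469 rect [ 0.5727 -0.2249] [0.0521 0.0549] 43.2 mean [ 0.5727 -0.2261  0.0436] [ 54. 105.  43.]
h [263 217  12  32 345] [268.8 232. ] z 0.0515 rect [0.432 0.086] [0.028  0.0785] 88.4 mean [0.4331 0
[... 1686 characters left out ...]
.  41.]
all [263 217  12  32 358] [268.6 232.2] z 0.0515 rect [0.432 0.086] [0.028  0.0785] 88.4 mean [0.4326 0.0858 0.0471] [127. 134. 123.]
all [333 219  22  21 378] [343.5 228.7] z 0.0469 rect [ 0.4359 -0.1053] [0.0533 0.0509] 87.9 mean [ 0.4364 -0.1061  0.0425] [144. 151. 145.]
all [293 223  21  21 360] [302.9 233.1] z 0.0469 rect [ 0.4283 -0.002 ] [0.051  0.0509] 88.2 mean [ 0.4279 -0.002   0.0433] [148. 155. 149.]
all [371 222  22  34 466] [381.2 238.3] z 0.0511 rect [ 0.4108 -0.1983] [0.0382 0.079 ] 73.4 mean [ 0.4098 -0.2007  0.0431] [115. 122. 112.]
all [221 226  21  22 356] [230.9 236.3] z 0.0466 rect [0.4239 0.1822] [0.0513 0.0535] 88.7 mean [0.4242 0.1827 0.043 ] [147. 153. 148.]
```

View pics/crop0.png

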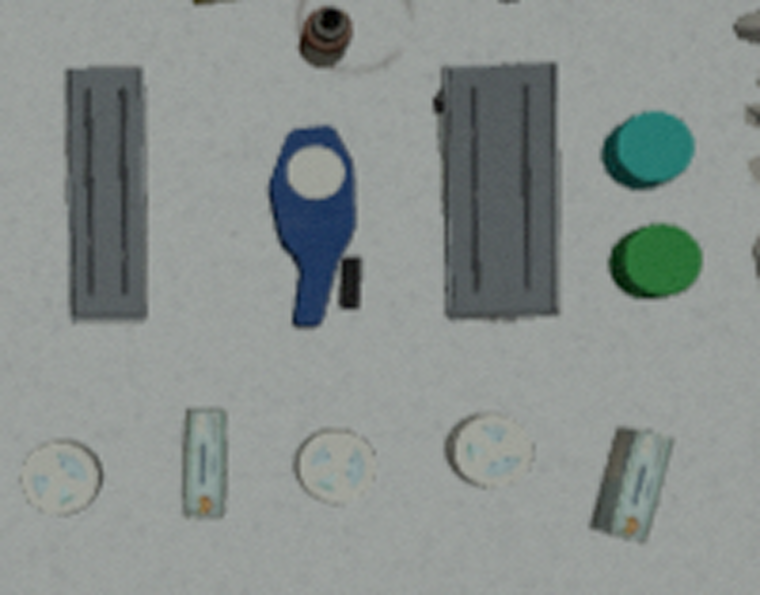

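The crop confirms three white lidded pots, two upright cartons, both chutes with the near end low, and the green and turquoise look-alikes to be left alone. Next I'll refine the chute and carton poses.

```bash
cat >> h.py <<'E'
def chute(f):
    return f
E
python3 - <<'E'
from h import *
f=np.load("top0.npz"); p,d=f["p"],f["d"]; W=world("top",d); g=cv2.cvtColor(p,cv2.COLOR_BGR2GRAY).astype(float)
z=W[...,2]
def cross(a,lev): # first subpixel crossing downwards below lev
    for i in range(len(a)-1):
        if a[i]>=lev>a[i+1]: return i+(a[i]-lev)/(a[i]-a[i+1])
for nm,u0,u1,ins in (("pot",322,370,.070),("box",224,262,.047)):
    # floor plane from depth at centre strip
    uc={"pot":347,"box":243}[nm]; w=3
    q=W[130:185,uc-w:uc+w+1].reshape(-1,3); A=np.c_[q[:,0],np.ones(len(q))]; s=np.linalg.lstsq(A,q[:,2],rcond=None)[0]
    print(nm,"slope",s, "lip x from floor z=.016:",(.016-s[1])/s[0], "fixed slope:",np.median(q[:,0]-(q[:,2]-.016)/np.tan(.26)))
    L=[];Rr=[]
    for v in range(132,184,2):
        row=g[v]
        l=cross(row[u0:u1],118); rr=cross(row[u0:u1][::-1],118)
        if l is None or rr is None: continue
        zz=s[0]*W[v,uc,0]+s[1]+.008
        L.append(ray("top",u0+l,v,zz)[:2]); Rr.append(ray("top",u1-1-rr,v,zz)[:2])
    L=np.array(L);Rr=np.array(Rr)
    for e in (L,Rr):
        c=np.polyfit(e[:,0],e[:,1],1); r_=e[:,1]-np.polyval(c,e[:,0]); c=np.polyfit(e[abs(r_)<.004,0],e[abs(r_)<.004,1],1); print(" edge y at x=.6:",np.polyval(c,.6).round(4),"yaw deg",np.degrees(c[0]).round(2),"res",r_.std().round(4))
    col=g[185:205,uc-8:uc+9].mean(1); print(" col",col.round())
    k=[i for i in range(len(col)-1) if col[i]<118<=col[i+1]][0]; vv=185+k+(118-col[k])/(col[k+1]-col[k]); 
    for zz in (0,.016,.028): print(" low end outer at z",zz,ray("top",uc,vv,zz).round(4))
for nm,u0,v0,u1,v1,h in (("b1",258,212,280,252,.049),("b2",368,217,398,262,.049)):
    m=np.zeros(z.shape,np.uint8); m[v0:v1,u0:u1]=z[v0:v1,u0:u1]>.043
    cs=max(cv2.findContours(m,0,1)[0],key=len); pts=np.array([ray("top",u,v,h)[:2] for u,v in cs[:,0]],np.float32)
    R=cv2.minAreaRect(pts); ys,xs=np.nonzero(m); P=np.array([ray("top",u,v,h)[:2] for u,v in zip(xs,ys)])
    e,V=np.linalg.eigh(np.cov(P.T)); print(nm,R,P.mean(0).round(4),"long axis deg",np.degrees(np.arctan(V[1,1]/V[0,1])).round(2))
for u,v in ((230.7,236.4),(303.1,233.2),(344.1,228.8)): print("pot",ray("top",u,v,.043).round(4))
E
```

```text
pot slope [-0.4889437   0.35073348] lip x from floor z=.016: 0.6846053776961335 fixed slope: 0.5348781521168158
 edge y at x=.6: -0.0772 yaw deg -3.56 res 0.0007
 edge y at x=.6: -0.1541 yaw deg -7.59 res 0.0006
 col [ 90.  90.  90.  86.  79.  89. 123. 150. 156. 156. 156. 157. 157. 157.
 156. 155. 156. 156. 157. 157.]
 low end outer at z 0 [ 0.5355 -0.1267  0.    ]
 low end outer at z 0.016 [ 0.5346 -0.1237  0.016 ]
 low end outer at z 0.028 [ 0.534  -0.1215  0.028 ]
box slope [ 0.26141425 -0.12503404] lip x from floor z=.016: 0.5395040371253156 fixed slope: 0.5411249577898337
 edge y at x=.6: 0.175 yaw deg -0.98 res 0.0005
 edge y at x=.6: 0.1217 yaw deg -0.95 res 0.0006
 col [ 92.  93.  93.  92.  83.  86. 114. 140. 156. 156. 158. 157. 157. 158.
 157. 157. 157. 156. 156. 156.]
 low end outer at z 0 [0.542  0.1513 0.    ]
 low end outer at z 0.016 [0.5411 0.1504 0.016 ]
 low end outer at z 0.028 [0.5404 0.1498 0.028 ]
b1 ((0.4318268299102783, 0.08473978191614151), (0.025552282109856606, 0.07870502024888992), 88.39242553710938) [0.4318 0.085 ] long axis deg -3.35Traceback (most recent call last):
  File "<stdin>", line 28, in <module>
  File "h.py", line 10, in ray
    K,R,t=cam(n); w=R.T@np.array([(u-K[0,2])/K[0,0],(v-K[1,2])/K[1,1],1]); o=-R.T@t
          ~~~^^^
  File "h.py", line 4, in cam
    c=r.camera_info(n); return c["K"],cv2.Rodrigues(np.array(c["rvec"]))[0],np.array(c["tvec"]).ravel()
ValueError: time passes only in moves, steps and waits
```

```bash
sed -i '/^def chute/,$d' h.py; sed -i 's/^def cam(n):/import functools\n@functools.lru_cache\ndef cam(n):/' h.py; python3 - <<'E'
from h import *
f=np.load("top0.npz"); p,d=f["p"],f["d"]; W=world("top",d); g=cv2.cvtColor(p,cv2.COLOR_BGR2GRAY).astype(float)
z=W[...,2]
def cross(a,lev):
    for i in range(len(a)-1):
        if a[i]>=lev>a[i+1]: return i+(a[i]-lev)/(a[i]-a[i+1])
t=np.tan(.26)
for nm,u0,u1,uc in (("pot",322,372,347),("box",224,262,243)):
    q=W[128:186,uc-3:uc+4].reshape(-1,3); q=q[q[:,2]>0.005]; q=q[abs(q[:,2])<.08]
    x0=np.median(q[:,0]-(q[:,2]-.016)/t); k=abs(q[:,2]-.016-t*(q[:,0]-x0))<.006
    print(nm,"lip x",x0.round(4),"fit slope",np.polyfit(q[k,0],q[k,2],1).round(4),k.mean())
    E=[[],[]]
    for v in range(126,186,2):
        row=g[v]; l=cross(row[u0:u1],120); rr=cross(row[u0:u1][::-1],120)
        if l is None or rr is None: continue
        x=ray("top",uc,v,.04)[0]; zz=.016+t*(x-x0)+.008
        E[0].append(ray("top",u0+l,v,zz)[:2]); E[1].append(ray("top",u1-1-rr,v,zz)[:2])
    for e in E:
        e=np.array(e)
        for _ in range(3):
            c=np.polyfit(e[:,0],e[:,1],1); rs=e[:,1]-np.polyval(c,e[:,0]); e=e[abs(rs)<=max(.001,2*rs.std())]
        print("  y at .53,.6,.7",np.polyval(c,[.53,.6,.7]).round(4),"yaw",np.degrees(c[0]).round(2),"n",len(e),"sd",rs.std().round(4))
for nm,u0,v0,u1,v1,h in (("b1",258,212,280,252,.049),("b2",368,217,398,262,.049)):
  for th in (.03,.043):
    m=np.zeros(z.shape,np.uint8); m[v0:v1,u0:u1]=z[v0:v1,u0:u1]>th
    ys,xs=np.nonzero(m); P=np.array([ray("top",u,v,h)[:2] for u,v in zip(xs,ys)])
    e,V=np.linalg.eigh(np.cov(P.T)); print(nm,th,P.mean(0).round(4),"long axis deg",np.degrees(np.arctan(V[1,1]/V[0,1])).round(2),"std",np.sqrt(e*12).round(4))
for u,v in ((230.7,236.4),(303.1,233.2),(344.1,228.8)): print("pot",ray("top",u,v,.043).round(4))
E
```

```text
pot lip x 0.5351 fit slope [ 0.2709 -0.1293] 0.9950372208436724
  y at .53,.6,.7 [-0.0837 -0.0806 -0.0762] yaw 2.52 n 27 sd 0.0006
  y at .53,.6,.7 [-0.1608 -0.159  -0.1564] yaw 1.48 n 30 sd 0.0006
box lip x 0.5411 fit slope [ 0.2611 -0.1248] 1.0
  y at .53,.6,.7 [0.1766 0.1752 0.1731] yaw -1.19 n 29 sd 0.0005
  y at .53,.6,.7 [0.123  0.1215 0.1195] yaw -1.16 n 28 sd 0.0004
b1 0.03 [0.4328 0.0855] long axis deg -2.8 std [0.0292 0.078 ]
b1 0.043 [0.4318 0.085 ] long axis deg -3.35 std [0.0279 0.0773]
b2 0.03 [ 0.4098 -0.2021] long axis deg -17.53 std [0.0325 0.0795]
b2 0.043 [ 0.4093 -0.2044] long axis deg -17.26 std [0.028  0.0793]
pot [0.424  0.1833 0.043 ]
pot [ 0.4276 -0.0025  0.043 ]
pot [ 0.4362 -0.1075  0.043 ]
```

```bash
cat >> h.py <<'E'
from scipy.spatial.transform import Rotation as Ro
def ori(yaw=0,tilt=0):  # yaw deg of chute/uphill axis; tool y along its left, tool z down along -normal
    return Ro.from_euler("z",yaw,degrees=True)*Ro.from_euler("y",-tilt)*Ro.from_matrix(np.array([[-1,0,0],[0,1,0],[0,0,-1]]).T)
CH={"pot":(np.array([.537,-.1222,.016]),1.5),"box":(np.array([.5435,.1495,.016]),-1.2)}
def slot(ch,s,h,lat=0):  # TCP for a point s uphill of the lip, TCP h above the floor
    P,yaw=CH[ch]; c=Ro.from_euler("z",yaw,degrees=True)*Ro.from_euler("y",-.26)
    return P+c.apply([s,lat,h]),yaw,.26
def rows(*wps):
    st=r.get_state(); p0=st["tool_pos"]; R0=Ro.from_matrix(st["orientation"]); pp,pR=p0,R0
    for p,yaw,tilt in wps:
        p=np.array(p); R=ori(yaw,tilt)
        n=max(np.linalg.norm(p-pp)/.0625,np.degrees((pR.inv()*R).magnitude())/10.7); pp,pR=p,R
        print("T",(R0.inv().apply(p-p0)/.4).round(4).tolist(),"R",((R0.inv()*R).as_rotvec()/2).round(3).tolist(),"minrows %.1f"%n)
    print("t",st["clock"],"pos",p0.round(4),"q",st["q"].round(2),"F",st["wrist_force"].round(1),"w",round(st["gripper_width"],3))
E
python3 - <<'E'
from h import *
rows(([.436,-.1075,.10],0,0),([.436,-.1075,.019],0,0))
E
```

```text
T [-1.1105, -1.1466, 0.3482] R [-0.001, -0.0, -0.194] minrows 10.5
T [-1.1105, -1.1463, 0.5507] R [-0.001, -0.0, -0.194] minrows 1.3
t 0.1 pos [0.1989 0.4855 0.2386] q [ 1.18  0.13 -0.04  1.41 -0.    1.57] F [-1.3  0.8  0.1] w 1.002
```

```bash
python3 - <<'E'
from h import *
rows(([.424,.1833,.09],0,0),([.424,.1833,.019],0,0))
E
```

```text
T [-0.8072, -0.4852, 0.3722] R [-0.001, -0.0, -0.194] minrows 6.5
T [-0.8071, -0.4849, 0.5497] R [-0.001, -0.0, -0.194] minrows 1.1
t 0.1 pos [0.1989 0.4855 0.2386] q [ 1.18  0.13 -0.04  1.41 -0.    1.57] F [-1.3  0.8  0.1] w 1.002
```

>>> step_arm(
  translation=[
    [-0.807,-0.485,0.372],
    [-0.807,-0.485,0.372],
    [-0.807,-0.485,0.372],
    [-0.807,-0.485,0.372],
    [-0.807,-0.485,0.372],
    [-0.807,-0.485,0.372],
    [-0.807,-0.485,0.372],
    [-0.807,-0.485,0.372],
    [-0.807,-0.485,0.372],
    [-0.807,-0.485,0.46],
    [-0.807,-0.485,0.52],
    [-0.807,-0.485,0.55],
    [-0.807,-0.485,0.55],
  ],
  rot=[
    [0,0,-0.194],
    [0,0,-0.194],
    [0,0,-0.194],
    [0,0,-0.194],
    [0,0,-0.194],
    [0,0,-0.194],
    [0,0,-0.194],
    [0,0,-0.194],
    [0,0,-0.194],
    [0,0,-0.194],
    [0,0,-0.194],
    [0,0,-0.194],
    [0,0,-0.194],
  ],
  grip=0.88,
)

```text
clock: 1.72
tool_pos: [0.4236, 0.1844, 0.0191]
orientation: [[-1.0, -0.001, -0.001], [-0.001, 1.0, -0.0], [0.001, -0.0, -1.0]]
wrist_force: [-0.3, -0.4, 0.2]
gripper_width: 0.88
gripper_force: 0.0
```

```bash
python3 - <<'E'
from h import *
p,d=r.grab_frame("scene"); cv2.imwrite("pics/s1.png",p[60:340,160:440])
rows(([.424,.1833,.019],0,0),([.424,.1833,.16],0,0))
E
```

```text
T [0.0005, -0.0031, 0.0021] R [0.0, 0.0, 0.0] minrows 0.0
T [0.0003, -0.003, -0.3504] R [0.0, 0.0, 0.0] minrows 2.3
t 1.775 pos [0.4242 0.1845 0.0198] q [ 0.41  0.11 -0.56  0.9   0.    0.41] F [-0.1  0.   0.9] w 0.881
```

View pics/s1.png

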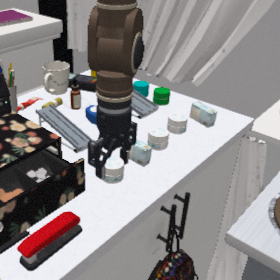

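The pot sits between the fingers. I'll close and lift.

>>> step_arm(
  translation=[
    [0,0,0],
    [0,0,0],
    [0,0,0],
    [0,0,0],
    [0,0,-0.12],
    [0,0,-0.24],
    [0,0,-0.35],
    [0,0,-0.35],
  ],
  rot=[
    [0,0,0],
    [0,0,0],
    [0,0,0],
    [0,0,0],
    [0,0,0],
    [0,0,0],
    [0,0,0],
    [0,0,0],
  ],
  grip=0.4,
)

```text
clock: 2.78
tool_pos: [0.4264, 0.1848, 0.1635]
orientation: [[-1.0, 0.001, 0.007], [0.001, 1.0, 0.003], [-0.007, 0.003, -1.0]]
wrist_force: [0.5, 0.1, -1.1]
gripper_width: 0.611
gripper_force: 63.0
```

```bash
python3 - <<'E'
from h import *
print(r.get_state()["gripper_force"])
rows(slot("pot",.033,.09),slot("pot",.033,.030),slot("pot",.033,.021))
E
```

```text
63.01181758521125
T [-0.2983, -0.767, 0.1299] R [-0.0, -0.126, -0.014] minrows 5.3
T [-0.3358, -0.7664, 0.2751] R [-0.0, -0.126, -0.014] minrows 1.0
T [-0.3415, -0.7663, 0.2969] R [-0.0, -0.126, -0.014] minrows 0.1
t 2.775 pos [0.4264 0.1848 0.1635] q [ 0.41  0.02 -0.32  1.22 -0.    0.41] F [ 0.5  0.1 -1.1] w 0.611
```

>>> step_arm(
  translation=[
    [-0.3,-0.767,0.1],
    [-0.3,-0.767,0.1],
    [-0.3,-0.767,0.1],
    [-0.3,-0.767,0.1],
    [-0.3,-0.767,0.1],
    [-0.3,-0.767,0.1],
    [-0.3,-0.767,0.1],
    [-0.3,-0.767,0.1],
    [-0.335,-0.767,0.245],
    [-0.335,-0.767,0.245],
    [-0.335,-0.767,0.245],
  ],
  rot=[
    [0,-0.13,-0.013],
    [0,-0.13,-0.013],
    [0,-0.13,-0.013],
    [0,-0.13,-0.013],
    [0,-0.13,-0.013],
    [0,-0.13,-0.013],
    [0,-0.13,-0.013],
    [0,-0.13,-0.013],
    [0,-0.13,-0.013],
    [0,-0.13,-0.013],
    [0,-0.13,-0.013],
  ],
)

```text
clock: 4.15
tool_pos: [0.558, -0.1219, 0.0624]
orientation: [[-0.966, -0.027, 0.257], [-0.027, 1.0, 0.004], [-0.257, -0.003, -0.966]]
wrist_force: [0.3, 0.6, 0.9]
gripper_width: 0.609
gripper_force: 63.2
```

```bash
python3 - <<'E'
from h import *
p,d=r.grab_frame("scene"); cv2.imwrite("pics/s2.png",cv2.resize(p[90:240,190:390],None,fx=3.5,fy=3.5,interpolation=cv2.INTER_CUBIC))
rows(slot("pot",.033,.023),slot("pot",.033,.019),slot("pot",.027,.019))
E
```

```text
T [0.0004, 0.0019, 0.0428] R [-0.002, 0.001, 0.001] minrows 0.3
T [0.0004, 0.002, 0.0528] R [-0.002, 0.001, 0.001] minrows 0.1
T [0.0154, 0.002, 0.0528] R [-0.002, 0.001, 0.001] minrows 0.1
t 4.2 pos [ 0.5587 -0.1223  0.0633] q [-0.25  0.08 -0.51  0.72  0.07 -0.27] F [ 0.5 -0.2 -0.7] w 0.615
```

View pics/s2.png

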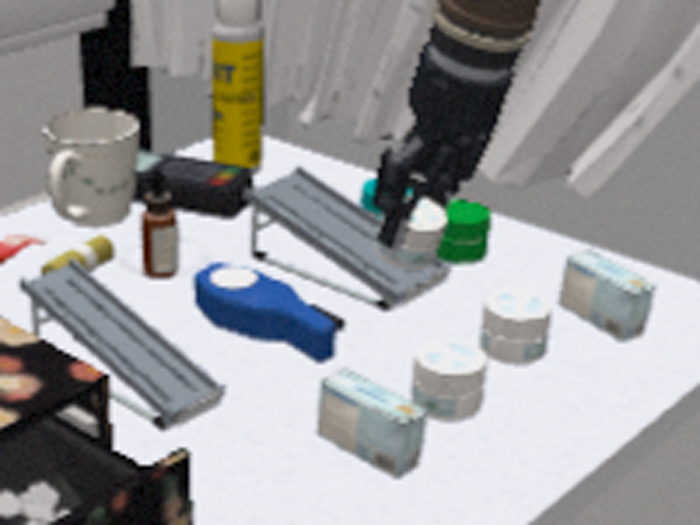

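The held pot hangs over the low end of the wide chute, tilted to match. I'll lower it gently.

>>> step_arm(
  translation=[
    [0,0.002,0.03],
    [0,0.002,0.045],
    [0,0.002,0.05],
    [0,0.002,0.05],
  ],
  rot=[
    [0,0,0],
    [0,0,0],
    [0,0,0],
    [0,0,0],
  ],
)

```text
clock: 4.7
tool_pos: [0.5629, -0.1221, 0.0435]
orientation: [[-0.966, -0.025, 0.258], [-0.025, 1.0, 0.003], [-0.258, -0.003, -0.966]]
wrist_force: [-10.1, 1.0, 13.0]
gripper_width: 0.614
gripper_force: 64.9
```

>>> step_arm(
  translation=[
    [0,0,-0.002],
    [0.004,0,-0.002],
    [0.008,0,-0.002],
    [0.008,0,-0.002],
  ],
  rot=[
    [0,0,0],
    [0,0,0],
    [0,0,0],
    [0,0,0],
  ],
)

```text
clock: 5.2
tool_pos: [0.5612, -0.1226, 0.0431]
orientation: [[-0.965, -0.025, 0.26], [-0.025, 1.0, 0.003], [-0.26, -0.004, -0.966]]
wrist_force: [0.6, 0.4, 5.9]
gripper_width: 0.609
gripper_force: 63.6
```

>>> step_arm(
  translation=[
    [0.004,0,0],
    [0.008,0,0],
    [0.012,0,0],
    [0.012,0,0],
  ],
  rot=[
    [0,0,0],
    [0,0,0],
    [0,0,0],
    [0,0,0],
  ],
)

```text
clock: 5.7
tool_pos: [0.56, -0.1226, 0.0437]
orientation: [[-0.963, -0.026, 0.267], [-0.026, 1.0, 0.003], [-0.267, -0.004, -0.964]]
wrist_force: [10.7, 1.7, 3.3]
gripper_width: 0.612
gripper_force: 63.2
```

Contact with the lip (about 11 N). I'll ease off, release and retract.

>>> step_arm(
  translation=[
    [-0.004,0,0],
    [-0.004,0,0],
    [-0.004,0,0],
    [-0.004,0,-0.1],
    [-0.004,0,-0.2],
    [-0.004,0,-0.2],
  ],
  rot=[
    [0,0,0],
    [0,0,0],
    [0,0,0],
    [0,0,0],
    [0,0,0],
    [0,0,0],
  ],
  grip=0.85,
)

```text
clock: 6.45
tool_pos: [0.5373, -0.1231, 0.1216]
orientation: [[-0.965, -0.025, 0.262], [-0.025, 1.0, 0.002], [-0.262, -0.005, -0.965]]
wrist_force: [1.2, -0.2, 0.7]
gripper_width: 0.85
gripper_force: 0.0
```

```bash
python3 - <<'E'
from h import *
rows(([.428,-.0025,.11],0,0),([.428,-.0025,.019],0,0))
p,d=r.grab_frame("scene"); cv2.imwrite("pics/s3.png",cv2.resize(p[130:200,260:360],None,fx=7,fy=7,interpolation=cv2.INTER_CUBIC))
E
```

```text
T [0.2638, 0.3083, -0.0429] R [-0.001, 0.132, 0.013] minrows 2.6
T [0.3233, 0.3094, 0.1766] R [-0.001, 0.132, 0.013] minrows 1.5
t 6.45 pos [ 0.5373 -0.1231  0.1216] q [-0.26  0.   -0.46  0.85  0.07 -0.28] F [ 1.2 -0.2  0.7] w 0.85
```

View pics/s3.png

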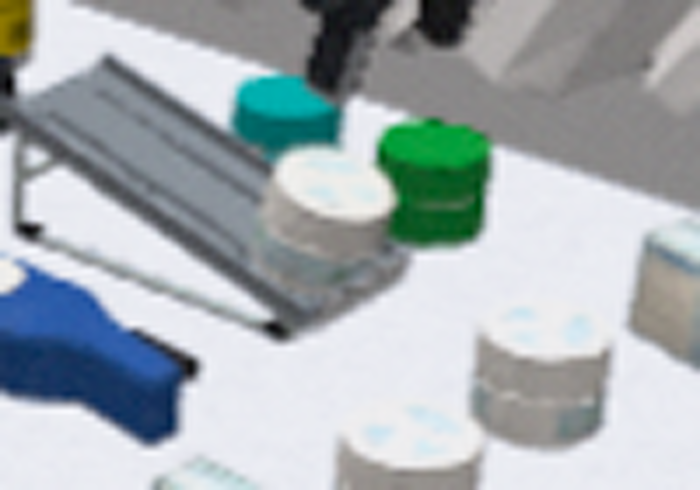

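Pot 1 is upright at the low end of the wide chute. I'll check its contact with the lip from the top camera.

```bash
python3 - <<'E'
from h import *
p,d=r.grab_frame("top"); np.savez("top1.npz",p=p,d=d)
cv2.imwrite("pics/t1.png",cv2.resize(p[130:215,310:410],None,fx=7,fy=7,interpolation=cv2.INTER_CUBIC))
E
```

```text
(no output)
```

View pics/t1.png

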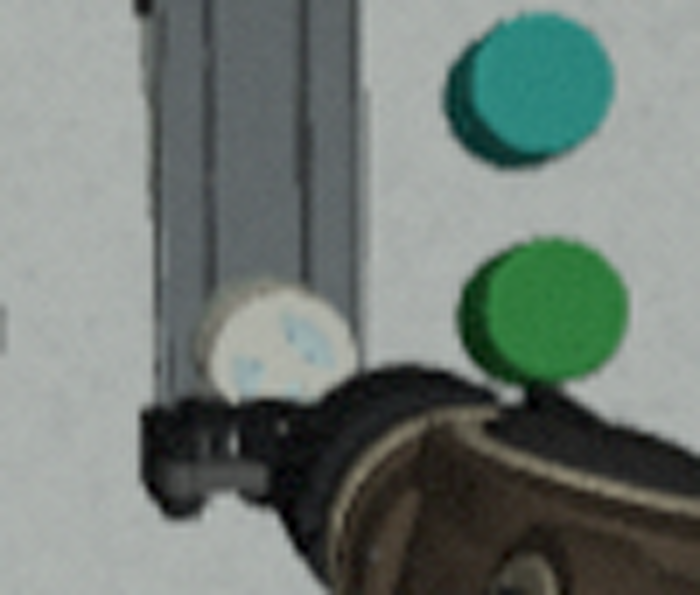

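The arm hides the lip. I'll go on to the middle pot and check once the arm is clear.

>>> step_arm(
  translation=[
    [0.264,0.308,-0.043],
    [0.264,0.308,-0.043],
    [0.264,0.308,-0.043],
    [0.264,0.308,-0.043],
    [0.264,0.308,-0.043],
    [0.29,0.309,0.055],
    [0.315,0.309,0.145],
    [0.323,0.309,0.175],
    [0.323,0.309,0.175],
  ],
  rot=[
    [0,0.132,0.013],
    [0,0.132,0.013],
    [0,0.132,0.013],
    [0,0.132,0.013],
    [0,0.132,0.013],
    [0,0.132,0.013],
    [0,0.132,0.013],
    [0,0.132,0.013],
    [0,0.132,0.013],
  ],
)

```text
clock: 7.68
tool_pos: [0.4261, -0.0025, 0.0167]
orientation: [[-1.0, 0.002, -0.006], [0.002, 1.0, -0.0], [0.006, -0.0, -1.0]]
wrist_force: [-0.9, 0.0, 0.0]
gripper_width: 0.851
gripper_force: 0.0
```

```bash
python3 - <<'E'
from h import *
rows(([.428,-.0025,.019],0,0),([.428,-.0025,.16],0,0))
p,d=r.grab_frame("top"); np.savez("top2.npz",p=p,d=d)
b=p.astype(int); m=np.zeros(d.shape,np.uint8); m[150:200,325:372]=(b.min(2)[150:200,325:372]>115)
W=world("top",d)
cv2.imwrite("pics/t2.png",cv2.resize(p[165:215,320:380],None,fx=10,fy=10,interpolation=cv2.INTER_CUBIC))
m2=np.zeros(d.shape,np.uint8); c,yaw=CH["pot"]
fl=.016+np.tan(.26)*(W[...,0]-c[0]); m2[140:205,328:370]=((W[...,2]-fl)>.035)[140:205,328:370]
ys,xs=np.nonzero(m2); print(len(xs),xs.min(),xs.max(),ys.min(),ys.max(),W[m2>0].mean(0).round(4))
print("expected top centre",slot("pot",.027,.043)[0].round(4))
E
```

```text
T [-0.0048, -0.0001, -0.0057] R [-0.0, -0.003, -0.001] minrows 0.0
T [-0.0028, -0.0001, -0.3582] R [-0.0, -0.003, -0.001] minrows 2.3
t 7.675 pos [ 0.4261 -0.0025  0.0167] q [-0.01  0.05 -0.63  0.9  -0.   -0.  ] F [-0.9  0.   0. ] w 0.851
368 330 368 141 196 [ 0.5526 -0.1163  0.0955]
expected top centre [ 0.552  -0.1218  0.0645]
```

View pics/t2.png

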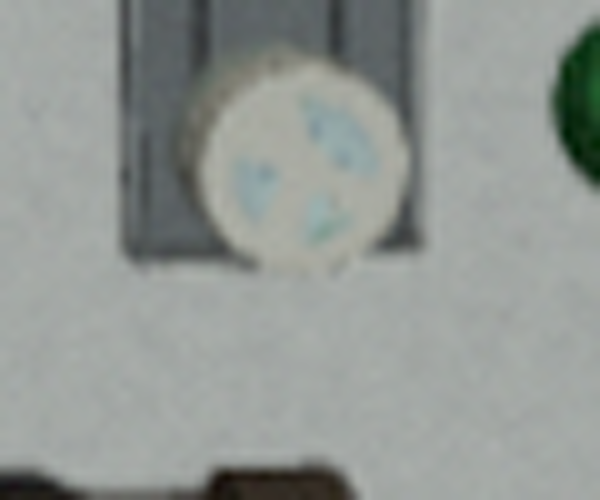

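Pot 1's lid is centred near pixel (350.5,181.6), and its lower rim reaches the lip's edge at row 191.

>>> step_arm(
  translation=[
    [-0.002,0,-0.005],
    [-0.002,0,-0.005],
    [-0.002,0,-0.005],
    [-0.002,0,-0.005],
    [0,0,-0.12],
    [0,0,-0.24],
    [0,0,-0.35],
    [0,0,-0.35],
    [0,0,-0.35],
  ],
  rot=[
    [0,0,0],
    [0,0,0],
    [0,0,0],
    [0,0,0],
    [0,0,0],
    [0,0,0],
    [0,0,0],
    [0,0,0],
    [0,0,0],
  ],
  grip=0.4,
)

```text
clock: 8.85
tool_pos: [0.4267, -0.002, 0.1571]
orientation: [[-1.0, 0.001, -0.003], [0.001, 1.0, -0.0], [0.003, -0.0, -1.0]]
wrist_force: [-0.3, -0.3, -0.6]
gripper_width: 0.611
gripper_force: 63.0
```

```bash
python3 - <<'E'
from h import *
p=np.load("top2.npz")["p"]
hsv=p.astype(int).min(2)[170:195,336:363]; print(ray("top",350.5,181.6,.0655).round(4), "exp",slot("pot",.027,.044)[0].round(4),slot("pot",.030,.044)[0].round(4))
print("lip outer top", ray("top",347,190.8,.028).round(4))
rows(slot("pot",.088,.09),slot("pot",.088,.030),slot("pot",.088,.023))
E
```

```text
[ 0.555  -0.1242  0.0655] exp [ 0.5518 -0.1218  0.0655] [ 0.5547 -0.1217  0.0662]
lip outer top [ 0.5341 -0.1215  0.028 ]
T [-0.4309, -0.2962, 0.0773] R [-0.002, -0.132, -0.013] minrows 3.4
T [-0.4699, -0.2952, 0.2222] R [-0.002, -0.132, -0.013] minrows 1.0
T [-0.4745, -0.2951, 0.2391] R [-0.002, -0.132, -0.013] minrows 0.1
t 8.85 pos [ 0.4267 -0.002   0.1571] q [-0.   -0.04 -0.4   1.22 -0.   -0.  ] F [-0.3 -0.3 -0.6] w 0.611
```

>>> step_arm(
  translation=[
    [-0.431,-0.296,0.077],
    [-0.431,-0.296,0.077],
    [-0.431,-0.296,0.077],
    [-0.431,-0.296,0.077],
    [-0.431,-0.296,0.077],
    [-0.431,-0.296,0.077],
    [-0.47,-0.295,0.222],
    [-0.47,-0.295,0.222],
    [-0.473,-0.295,0.235],
    [-0.474,-0.295,0.239],
    [-0.474,-0.295,0.239],
  ],
  rot=[
    [0,-0.131,-0.013],
    [0,-0.131,-0.013],
    [0,-0.131,-0.013],
    [0,-0.131,-0.013],
    [0,-0.131,-0.013],
    [0,-0.131,-0.013],
    [0,-0.131,-0.013],
    [0,-0.131,-0.013],
    [0,-0.131,-0.013],
    [0,-0.131,-0.013],
    [0,-0.131,-0.013],
  ],
)

```text
clock: 10.22
tool_pos: [0.6163, -0.1202, 0.0622]
orientation: [[-0.966, -0.025, 0.257], [-0.025, 1.0, 0.003], [-0.257, -0.004, -0.966]]
wrist_force: [-0.2, -0.5, -0.8]
gripper_width: 0.613
gripper_force: 63.2
```

>>> step_arm(
  translation=[
    [0,0,0.004],
    [0,0,0.008],
    [0,0,0.008],
  ],
  rot=[
    [0,0,0],
    [0,0,0],
    [0,0,0],
  ],
)

```text
clock: 10.6
tool_pos: [0.6169, -0.1202, 0.0582]
orientation: [[-0.966, -0.025, 0.256], [-0.025, 1.0, 0.003], [-0.256, -0.003, -0.967]]
wrist_force: [-2.2, 0.3, 4.2]
gripper_width: 0.613
gripper_force: 63.5
```

Floor contact (about 4 N). I'll slide it downhill against pot 1.

>>> step_arm(
  translation=[
    [0.004,0,0],
    [0.008,0,0],
    [0.012,0,0],
    [0.012,0,0],
  ],
  rot=[
    [0,0,0],
    [0,0,0],
    [0,0,0],
    [0,0,0],
  ],
)

```text
clock: 11.1
tool_pos: [0.6125, -0.1204, 0.0571]
orientation: [[-0.966, -0.025, 0.256], [-0.025, 1.0, 0.003], [-0.256, -0.004, -0.967]]
wrist_force: [1.0, 0.0, 5.3]
gripper_width: 0.61
gripper_force: 63.4
```

>>> step_arm(
  translation=[
    [0.004,0,0],
    [0.008,0,0],
    [0.012,0,0],
    [0.012,0,0],
  ],
  rot=[
    [0,0,0],
    [0,0,0],
    [0,0,0],
    [0,0,0],
  ],
)

```text
clock: 11.6
tool_pos: [0.6114, -0.1206, 0.0582]
orientation: [[-0.964, -0.026, 0.263], [-0.026, 1.0, 0.003], [-0.263, -0.004, -0.965]]
wrist_force: [9.5, 0.1, 6.5]
gripper_width: 0.609
gripper_force: 63.5
```

The spacing between placements is 53.4 mm, so the two pots are close up. Release.

>>> step_arm(
  translation=[
    [-0.004,0,0],
    [-0.004,0,0],
    [-0.004,0,0],
    [-0.004,0,-0.1],
    [-0.004,0,-0.2],
    [-0.004,0,-0.2],
  ],
  rot=[
    [0,0,0],
    [0,0,0],
    [0,0,0],
    [0,0,0],
    [0,0,0],
    [0,0,0],
  ],
  grip=0.85,
)

```text
clock: 12.35
tool_pos: [0.5897, -0.121, 0.1365]
orientation: [[-0.965, -0.025, 0.26], [-0.025, 1.0, 0.002], [-0.26, -0.005, -0.966]]
wrist_force: [-0.2, -0.7, 0.9]
gripper_width: 0.852
gripper_force: 0.0
```

```bash
python3 - <<'E'
from h import *
rows(([.4365,-.1075,.11],0,0),([.4365,-.1075,.019],0,0))
E
```

```text
T [0.386, 0.0436, -0.0356] R [-0.001, 0.131, 0.013] minrows 2.5
T [0.4451, 0.0447, 0.1841] R [-0.001, 0.131, 0.013] minrows 1.5
t 12.35 pos [ 0.5897 -0.121   0.1365] q [-0.23  0.09 -0.34  0.89  0.06 -0.25] F [-0.2 -0.7  0.9] w 0.852
```

>>> step_arm(
  translation=[
    [0.386,0.044,-0.036],
    [0.386,0.044,-0.036],
    [0.386,0.044,-0.036],
    [0.386,0.044,-0.036],
    [0.386,0.044,-0.036],
    [0.412,0.044,0.06],
    [0.436,0.045,0.15],
    [0.445,0.045,0.184],
    [0.445,0.045,0.184],
    [0.445,0.045,0.184],
  ],
  rot=[
    [0,0.131,0.013],
    [0,0.131,0.013],
    [0,0.131,0.013],
    [0,0.131,0.013],
    [0,0.131,0.013],
    [0,0.131,0.013],
    [0,0.131,0.013],
    [0,0.131,0.013],
    [0,0.131,0.013],
    [0,0.131,0.013],
  ],
)

```text
clock: 13.6
tool_pos: [0.436, -0.1071, 0.0176]
orientation: [[-1.0, 0.001, -0.002], [0.001, 1.0, -0.0], [0.002, -0.0, -1.0]]
wrist_force: [-0.1, 0.8, 0.1]
gripper_width: 0.851
gripper_force: 0.0
```

>>> step_arm(
  translation=[
    [0,0,0],
    [0,0,0],
    [0,0,0],
    [0,0,0],
    [0,0,-0.12],
    [0,0,-0.24],
    [0,0,-0.35],
    [0,0,-0.35],
    [0,0,-0.35],
  ],
  rot=[
    [0,0,0],
    [0,0,0],
    [0,0,0],
    [0,0,0],
    [0,0,0],
    [0,0,0],
    [0,0,0],
    [0,0,0],
    [0,0,0],
  ],
  grip=0.4,
)

```text
clock: 14.72
tool_pos: [0.4352, -0.1067, 0.1561]
orientation: [[-1.0, 0.001, -0.004], [0.001, 1.0, -0.0], [0.004, -0.0, -1.0]]
wrist_force: [0.3, -0.0, -0.9]
gripper_width: 0.619
gripper_force: 63.1
```

```bash
python3 - <<'E'
from h import *
rows(slot("pot",.142,.09),slot("pot",.142,.030),slot("pot",.142,.0235))
E
```

```text
T [-0.5398, -0.0307, 0.0396] R [-0.002, -0.132, -0.013] minrows 3.5
T [-0.5789, -0.0297, 0.1844] R [-0.002, -0.132, -0.013] minrows 1.0
T [-0.5832, -0.0295, 0.2001] R [-0.002, -0.132, -0.013] minrows 0.1
t 14.725 pos [ 0.4352 -0.1067  0.1561] q [-0.24 -0.   -0.36  1.22 -0.   -0.24] F [ 0.3 -0.  -0.9] w 0.619
```

>>> step_arm(
  translation=[
    [-0.54,-0.031,0.04],
    [-0.54,-0.031,0.04],
    [-0.54,-0.031,0.04],
    [-0.54,-0.031,0.04],
    [-0.54,-0.031,0.04],
    [-0.54,-0.031,0.04],
    [-0.579,-0.03,0.184],
    [-0.579,-0.03,0.184],
    [-0.582,-0.03,0.196],
    [-0.583,-0.03,0.2],
    [-0.583,-0.03,0.2],
  ],
  rot=[
    [0,-0.131,-0.013],
    [0,-0.131,-0.013],
    [0,-0.131,-0.013],
    [0,-0.131,-0.013],
    [0,-0.131,-0.013],
    [0,-0.131,-0.013],
    [0,-0.131,-0.013],
    [0,-0.131,-0.013],
    [0,-0.131,-0.013],
    [0,-0.131,-0.013],
    [0,-0.131,-0.013],
  ],
)

```text
clock: 16.1
tool_pos: [0.6687, -0.1192, 0.077]
orientation: [[-0.966, -0.025, 0.257], [-0.025, 1.0, 0.003], [-0.257, -0.004, -0.966]]
wrist_force: [0.5, -0.5, -1.1]
gripper_width: 0.615
gripper_force: 63.3
```

>>> step_arm(
  translation=[
    [0,0,0.003],
    [0,0,0.006],
    [0,0,0.006],
  ],
  rot=[
    [0,0,0],
    [0,0,0],
    [0,0,0],
  ],
)

```text
clock: 16.48
tool_pos: [0.6688, -0.119, 0.073]
orientation: [[-0.967, -0.025, 0.255], [-0.025, 1.0, 0.003], [-0.255, -0.003, -0.967]]
wrist_force: [-0.0, 0.0, -0.7]
gripper_width: 0.615
gripper_force: 63.3
```

>>> step_arm(
  translation=[
    [0,0,0.003],
    [0,0,0.006],
    [0,0,0.006],
  ],
  rot=[
    [0,0,0],
    [0,0,0],
    [0,0,0],
  ],
)

```text
clock: 16.85
tool_pos: [0.6694, -0.1189, 0.0705]
orientation: [[-0.967, -0.025, 0.255], [-0.025, 1.0, 0.003], [-0.255, -0.003, -0.967]]
wrist_force: [1.1, -0.1, -0.8]
gripper_width: 0.614
gripper_force: 63.3
```

>>> step_arm(
  translation=[
    [0,0,0.003],
    [0,0,0.004],
    [0,0,0.004],
  ],
  rot=[
    [0,0,0],
    [0,0,0],
    [0,0,0],
  ],
)

```text
clock: 17.23
tool_pos: [0.6699, -0.119, 0.0692]
orientation: [[-0.967, -0.025, 0.255], [-0.025, 1.0, 0.003], [-0.255, -0.003, -0.967]]
wrist_force: [-0.1, 0.1, -0.4]
gripper_width: 0.611
gripper_force: 63.3
```

>>> step_arm(
  translation=[
    [0,0,0.003],
    [0,0,0.004],
    [0,0,0.004],
  ],
  rot=[
    [0,0,0],
    [0,0,0],
    [0,0,0],
  ],
)

```text
clock: 17.6
tool_pos: [0.67, -0.119, 0.0691]
orientation: [[-0.966, -0.025, 0.256], [-0.025, 1.0, 0.003], [-0.256, -0.003, -0.967]]
wrist_force: [-7.6, 1.1, 7.9]
gripper_width: 0.614
gripper_force: 64.4
```

```bash
python3 - <<'E'
from h import *
p,d=r.grab_frame("scene"); cv2.imwrite("pics/s4.png",cv2.resize(p[125:195,250:350],None,fx=7,fy=7,interpolation=cv2.INTER_CUBIC))
rows(slot("pot",.14,.02))
E
```

```text
T [0.0056, 0.0006, -0.0071] R [-0.002, -0.001, -0.0] minrows 0.1
t 17.65 pos [ 0.67   -0.119   0.0691] q [-0.2   0.27 -0.27  0.78  0.05 -0.22] F [-7.1  0.4  9.3] w 0.608
```

View pics/s4.png

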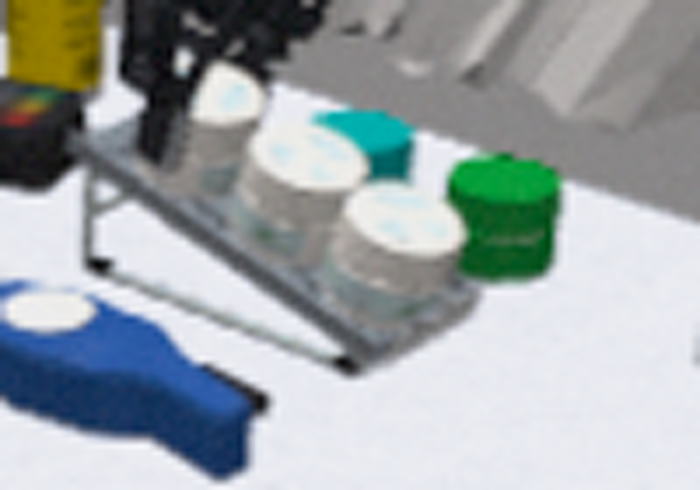

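Pots 1 and 2 stand close together at the lip, and pot 3 is held on the floor behind them. I'll push it down.

>>> step_arm(
  translation=[
    [0.004,0,-0.002],
    [0.008,0,-0.003],
    [0.012,0,-0.003],
    [0.015,0,-0.003],
    [0.015,0,-0.003],
  ],
  rot=[
    [0,0,0],
    [0,0,0],
    [0,0,0],
    [0,0,0],
    [0,0,0],
  ],
)

```text
clock: 18.27
tool_pos: [0.6645, -0.1192, 0.0677]
orientation: [[-0.966, -0.025, 0.256], [-0.025, 1.0, 0.003], [-0.256, -0.004, -0.967]]
wrist_force: [0.5, -0.0, 3.9]
gripper_width: 0.609
gripper_force: 63.4
```

>>> step_arm(
  translation=[
    [0.004,0,0],
    [0.008,0,0],
    [0.01,0,0],
    [0.01,0,0],
  ],
  rot=[
    [0,0,0],
    [0,0,0],
    [0,0,0],
    [0,0,0],
  ],
)

```text
clock: 18.77
tool_pos: [0.6632, -0.1193, 0.0683]
orientation: [[-0.965, -0.026, 0.261], [-0.026, 1.0, 0.003], [-0.261, -0.004, -0.965]]
wrist_force: [8.5, 0.9, 3.8]
gripper_width: 0.618
gripper_force: 63.4
```

>>> step_arm(
  translation=[
    [-0.003,0,0],
    [-0.003,0,0],
    [-0.003,0,0],
    [-0.003,0,-0.1],
    [-0.003,0,-0.2],
    [-0.003,0,-0.2],
  ],
  rot=[
    [0,0,0],
    [0,0,0],
    [0,0,0],
    [0,0,0],
    [0,0,0],
    [0,0,0],
  ],
  grip=0.85,
)

```text
clock: 19.52
tool_pos: [0.6423, -0.1199, 0.1479]
orientation: [[-0.965, -0.025, 0.26], [-0.025, 1.0, 0.002], [-0.26, -0.005, -0.965]]
wrist_force: [-0.2, 0.0, -0.9]
gripper_width: 0.849
gripper_force: 0.0
```

```bash
python3 - <<'E'
from h import *
rows(([.5,.0,.18],0,0),([.4322,.0852,.12],-3,0),([.4322,.0852,.021],-3,0))
E
```

```text
T [0.315, 0.3079, -0.1696] R [-0.001, 0.132, 0.013] minrows 3.0
T [0.5123, 0.5258, -0.0685] R [0.003, 0.132, 0.039] minrows 2.0
T [0.5768, 0.5269, 0.1704] R [0.003, 0.132, 0.039] minrows 1.6
t 19.525 pos [ 0.6423 -0.1199  0.1479] q [-0.21  0.18 -0.21  0.92  0.06 -0.23] F [-0.2  0.  -0.9] w 0.849
```

>>> step_arm(
  translation=[
    [0.315,0.308,-0.17],
    [0.315,0.308,-0.17],
    [0.315,0.308,-0.17],
    [0.315,0.308,-0.17],
    [0.512,0.526,-0.069],
    [0.512,0.526,-0.069],
    [0.512,0.526,-0.069],
    [0.512,0.526,-0.069],
    [0.535,0.526,0.02],
    [0.56,0.526,0.11],
    [0.575,0.527,0.165],
    [0.577,0.527,0.17],
    [0.577,0.527,0.17],
  ],
  rot=[
    [0,0.132,0.013],
    [0,0.132,0.013],
    [0,0.132,0.013],
    [0,0.132,0.013],
    [0.003,0.132,0.039],
    [0.003,0.132,0.039],
    [0.003,0.132,0.039],
    [0.003,0.132,0.039],
    [0.003,0.132,0.039],
    [0.003,0.132,0.039],
    [0.003,0.132,0.039],
    [0.003,0.132,0.039],
    [0.003,0.132,0.039],
  ],
  grip=0.6,
)

```text
clock: 21.15
tool_pos: [0.4315, 0.0854, 0.0196]
orientation: [[-0.999, 0.054, -0.005], [0.054, 0.999, 0.001], [0.005, 0.001, -1.0]]
wrist_force: [0.2, 0.5, 0.7]
gripper_width: 0.598
gripper_force: 0.0
```

>>> step_arm(
  translation=[
    [0,0,0],
    [0,0,0],
    [0,0,0],
    [0,0,0],
    [0,0,-0.12],
    [0,0,-0.24],
    [0,0,-0.35],
    [0,0,-0.35],
    [0,0,-0.35],
  ],
  rot=[
    [0,0,0],
    [0,0,0],
    [0,0,0],
    [0,0,0],
    [0,0,0],
    [0,0,0],
    [0,0,0],
    [0,0,0],
    [0,0,0],
  ],
  grip=0.15,
)

```text
clock: 22.28
tool_pos: [0.4307, 0.0857, 0.1583]
orientation: [[-0.999, 0.053, -0.006], [0.053, 0.999, 0.001], [0.006, 0.0, -1.0]]
wrist_force: [0.2, 0.1, -0.9]
gripper_width: 0.351
gripper_force: 59.3
```

```bash
python3 - <<'E'
from h import *
rows(slot("box",.047,.09),slot("box",.047,.032),slot("box",.047,.025))
p,d=r.grab_frame("top"); cv2.imwrite("pics/t3.png",cv2.resize(p[105:265,215:405],None,fx=4,fy=3.7,interpolation=cv2.INTER_CUBIC))
E
```

```text
T [-0.3296, 0.1759, 0.1061] R [-0.002, -0.133, -0.016] minrows 2.5
T [-0.3677, 0.1771, 0.246] R [-0.002, -0.133, -0.016] minrows 0.9
T [-0.3723, 0.1772, 0.2628] R [-0.002, -0.133, -0.016] minrows 0.1
t 22.275 pos [0.4307 0.0857 0.1583] q [ 0.2  -0.02 -0.37  1.22  0.    0.25] F [ 0.2  0.1 -0.9] w 0.351
```

View pics/t3.png

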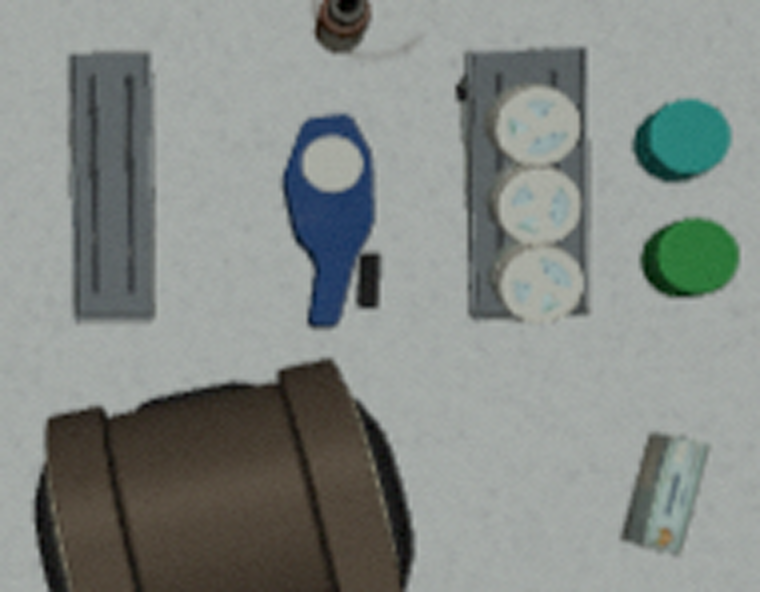

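The three pots stand in a close row in the wide chute, from (540,283) up to (537,125) in the crop, with the lowest at the lip. Next I'll place carton 1.

>>> step_arm(
  translation=[
    [-0.33,0.176,0.106],
    [-0.33,0.176,0.106],
    [-0.33,0.176,0.106],
    [-0.33,0.176,0.106],
    [-0.33,0.176,0.106],
    [-0.368,0.177,0.246],
    [-0.368,0.177,0.246],
    [-0.371,0.177,0.258],
    [-0.372,0.177,0.262],
    [-0.372,0.177,0.262],
    [-0.372,0.177,0.262],
  ],
  rot=[
    [0,-0.133,-0.016],
    [0,-0.133,-0.016],
    [0,-0.133,-0.016],
    [0,-0.133,-0.016],
    [0,-0.133,-0.016],
    [0,-0.133,-0.016],
    [0,-0.133,-0.016],
    [0,-0.133,-0.016],
    [0,-0.133,-0.016],
    [0,-0.133,-0.016],
    [0,-0.133,-0.016],
  ],
)

```text
clock: 23.7
tool_pos: [0.583, 0.1487, 0.0539]
orientation: [[-0.966, 0.021, 0.258], [0.02, 1.0, -0.009], [-0.258, -0.003, -0.966]]
wrist_force: [0.7, 0.3, -0.6]
gripper_width: 0.35
gripper_force: 59.4
```

```bash
python3 - <<'E'
from h import *
rows(slot("box",.047,.021),slot("box",.0405,.021))
p,d=r.grab_frame("scene"); cv2.imwrite("pics/s5.png",cv2.resize(p[150:220,190:290],None,fx=7,fy=7,interpolation=cv2.INTER_CUBIC))
E
```

```text
T [0.0024, -0.0001, 0.0138] R [-0.002, 0.001, 0.0] minrows 0.1
T [0.0187, -0.0, 0.0137] R [-0.002, 0.001, 0.0] minrows 0.1
t 23.7 pos [0.583  0.1487 0.0539] q [ 0.29  0.15 -0.46  0.71 -0.08  0.3 ] F [ 0.7  0.3 -0.6] w 0.35
```

View pics/s5.png

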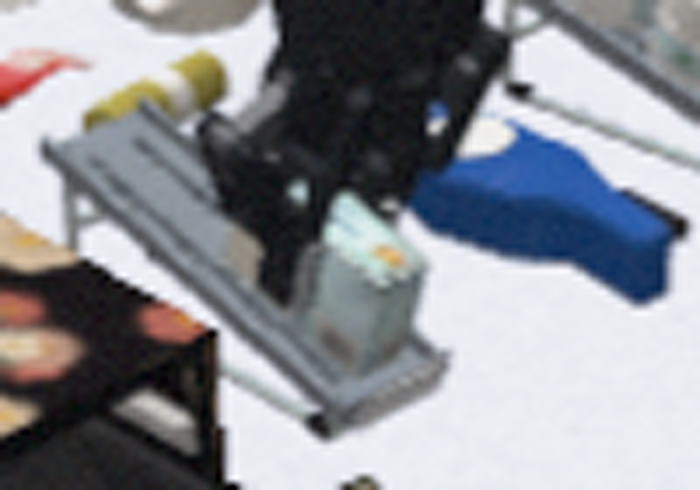

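Carton 1 hangs squarely between the rails near the lip. I'll lower it.

>>> step_arm(
  translation=[
    [0,0,0.004],
    [0,0,0.007],
    [0,0,0.007],
    [0,0,0.007],
  ],
  rot=[
    [0,0,0],
    [0,0,0],
    [0,0,0],
    [0,0,0],
  ],
)

```text
clock: 24.25
tool_pos: [0.5833, 0.1485, 0.0502]
orientation: [[-0.966, 0.021, 0.257], [0.02, 1.0, -0.009], [-0.257, -0.004, -0.966]]
wrist_force: [0.3, -0.4, -0.6]
gripper_width: 0.35
gripper_force: 59.4
```

>>> step_arm(
  translation=[
    [0,0,0.003],
    [0,0,0.005],
    [0,0,0.005],
  ],
  rot=[
    [0,0,0],
    [0,0,0],
    [0,0,0],
  ],
)

```text
clock: 24.62
tool_pos: [0.5838, 0.1485, 0.0482]
orientation: [[-0.966, 0.021, 0.257], [0.02, 1.0, -0.009], [-0.257, -0.004, -0.966]]
wrist_force: [-0.3, 0.1, -0.7]
gripper_width: 0.351
gripper_force: 59.4
```

>>> step_arm(
  translation=[
    [0,0,0.003],
    [0,0,0.005],
    [0,0,0.005],
  ],
  rot=[
    [0,0,0],
    [0,0,0],
    [0,0,0],
  ],
)

```text
clock: 25.0
tool_pos: [0.5844, 0.1485, 0.0471]
orientation: [[-0.966, 0.021, 0.257], [0.02, 1.0, -0.009], [-0.257, -0.003, -0.966]]
wrist_force: [-3.5, -0.2, 4.8]
gripper_width: 0.35
gripper_force: 60.4
```

Floor contact. I'll slide it to the lip.

>>> step_arm(
  translation=[
    [0.004,0,-0.001],
    [0.008,0,-0.001],
    [0.012,0,-0.001],
    [0.012,0,-0.001],
  ],
  rot=[
    [0,0,0],
    [0,0,0],
    [0,0,0],
    [0,0,0],
  ],
)

```text
clock: 25.5
tool_pos: [0.58, 0.1487, 0.046]
orientation: [[-0.966, 0.021, 0.258], [0.02, 1.0, -0.009], [-0.258, -0.003, -0.966]]
wrist_force: [0.7, -0.1, 4.2]
gripper_width: 0.35
gripper_force: 59.9
```

>>> step_arm(
  translation=[
    [0.003,0,0],
    [0.006,0,0],
    [0.008,0,0],
    [0.008,0,0],
  ],
  rot=[
    [0,0,0],
    [0,0,0],
    [0,0,0],
    [0,0,0],
  ],
)

```text
clock: 26.0
tool_pos: [0.5778, 0.1488, 0.0455]
orientation: [[-0.966, 0.022, 0.259], [0.02, 1.0, -0.009], [-0.26, -0.003, -0.966]]
wrist_force: [4.2, -0.3, 5.1]
gripper_width: 0.351
gripper_force: 59.8
```

>>> step_arm(
  translation=[
    [0.003,0,0],
    [0.006,0,0],
    [0.008,0,0],
    [0.008,0,0],
  ],
  rot=[
    [0,0,0],
    [0,0,0],
    [0,0,0],
    [0,0,0],
  ],
)

```text
clock: 26.5
tool_pos: [0.5774, 0.1487, 0.0459]
orientation: [[-0.964, 0.023, 0.264], [0.021, 1.0, -0.009], [-0.264, -0.003, -0.964]]
wrist_force: [14.1, -2.2, 0.1]
gripper_width: 0.349
gripper_force: 59.5
```

At the lip (14 N). I'll ease off, release and retract.

>>> step_arm(
  translation=[
    [-0.006,0,0.001],
    [-0.006,0,0.001],
  ],
  rot=[
    [0,0,0],
    [0,0,0],
  ],
)

```text
clock: 26.75
tool_pos: [0.5778, 0.1488, 0.0455]
orientation: [[-0.965, 0.022, 0.26], [0.02, 1.0, -0.009], [-0.261, -0.003, -0.965]]
wrist_force: [6.0, -1.0, 6.6]
gripper_width: 0.347
gripper_force: 60.8
```

>>> step_arm(
  translation=[
    [0,0,0],
    [0,0,0],
    [0,0,0],
    [0,0,-0.1],
    [0,0,-0.2],
    [0,0,-0.24],
    [0,0,-0.24],
  ],
  rot=[
    [0,0,0],
    [0,0,0],
    [0,0,0],
    [0,0,0],
    [0,0,0],
    [0,0,0],
    [0,0,0],
  ],
  grip=0.6,
)

```text
clock: 27.62
tool_pos: [0.5515, 0.1498, 0.1376]
orientation: [[-0.966, 0.021, 0.258], [0.02, 1.0, -0.008], [-0.258, -0.003, -0.966]]
wrist_force: [0.7, 0.3, -0.9]
gripper_width: 0.599
gripper_force: 0.0
```

```bash
python3 - <<'E'
from h import *
rows(([.42,.03,.15],-10,0),([.4096,-.2032,.12],-17.4,0),([.4096,-.2032,.021],-17.4,0))
E
```

```text
T [0.3037, -0.3063, -0.1124] R [0.009, 0.131, 0.076] minrows 2.9
T [0.3368, -0.8895, -0.0419] R [0.017, 0.13, 0.141] minrows 3.8
T [0.4007, -0.8888, 0.1972] R [0.017, 0.13, 0.141] minrows 1.6
t 27.625 pos [0.5515 0.1498 0.1376] q [ 0.31  0.04 -0.39  0.89 -0.09  0.32] F [ 0.7  0.3 -0.9] w 0.599
```

>>> step_arm(
  translation=[
    [0.304,-0.306,-0.112],
    [0.304,-0.306,-0.112],
    [0.304,-0.306,-0.112],
    [0.304,-0.306,-0.112],
    [0.337,-0.889,-0.042],
    [0.337,-0.889,-0.042],
    [0.337,-0.889,-0.042],
    [0.337,-0.889,-0.042],
    [0.337,-0.889,-0.042],
    [0.337,-0.889,-0.042],
    [0.36,-0.889,0.045],
    [0.385,-0.889,0.14],
    [0.4,-0.889,0.195],
    [0.4,-0.889,0.197],
    [0.4,-0.889,0.197],
  ],
  rot=[
    [0.009,0.131,0.076],
    [0.009,0.131,0.076],
    [0.009,0.131,0.076],
    [0.009,0.131,0.076],
    [0.017,0.13,0.141],
    [0.017,0.13,0.141],
    [0.017,0.13,0.141],
    [0.017,0.13,0.141],
    [0.017,0.13,0.141],
    [0.017,0.13,0.141],
    [0.017,0.13,0.141],
    [0.017,0.13,0.141],
    [0.017,0.13,0.141],
    [0.017,0.13,0.141],
    [0.017,0.13,0.141],
  ],
  grip=0.7,
)

```text
clock: 29.5
tool_pos: [0.41, -0.2029, 0.0216]
orientation: [[-0.954, 0.298, -0.001], [0.298, 0.954, -0.001], [0.0, -0.001, -1.0]]
wrist_force: [0.4, -0.2, 0.7]
gripper_width: 0.703
gripper_force: 0.0
```

>>> step_arm(
  translation=[
    [0,0,0],
    [0,0,0],
    [0,0,0],
    [0,0,0],
    [0,0,-0.12],
    [0,0,-0.24],
    [0,0,-0.35],
    [0,0,-0.35],
    [0,0,-0.35],
  ],
  rot=[
    [0,0,0],
    [0,0,0],
    [0,0,0],
    [0,0,0],
    [0,0,0],
    [0,0,0],
    [0,0,0],
    [0,0,0],
    [0,0,0],
  ],
  grip=0.15,
)

```text
clock: 30.62
tool_pos: [0.4092, -0.2034, 0.1605]
orientation: [[-0.954, 0.3, -0.002], [0.3, 0.954, -0.0], [0.001, -0.001, -1.0]]
wrist_force: [-0.9, -0.0, -0.5]
gripper_width: 0.352
gripper_force: 59.3
```

```bash
python3 - <<'E'
from h import *
rows(([.5,.03,.19],-8,.1),slot("box",.129,.10))
p,d=r.grab_frame("top"); cv2.imwrite("pics/t4.png",cv2.resize(p[110:270,220:410],None,fx=4,fy=3.7,interpolation=cv2.INTER_CUBIC))
E
```

```text
T [-0.0413, 0.6247, -0.0743] R [-0.004, -0.051, -0.082] minrows 4.0
T [-0.293, 1.0117, 0.0355] R [-0.019, -0.13, -0.141] minrows 3.0
t 30.625 pos [ 0.4092 -0.2034  0.1605] q [-0.46  0.01 -0.34  1.22 -0.   -0.16] F [-0.9 -0.  -0.5] w 0.352
```

View pics/t4.png

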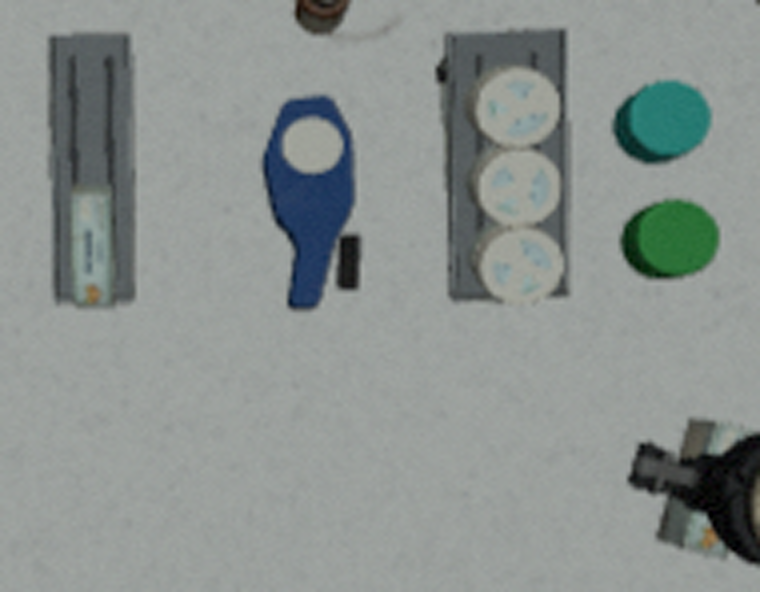

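Carton 1 lies lengthwise at the low end of the narrow chute (92,245). The pots are still in a tight row, and carton 2 is in the gripper. I'll carry it over.

>>> step_arm(
  translation=[
    [-0.041,0.625,-0.074],
    [-0.041,0.625,-0.074],
    [-0.041,0.625,-0.074],
    [-0.041,0.625,-0.074],
    [-0.041,0.625,-0.074],
    [-0.041,0.625,-0.074],
  ],
  rot=[
    [-0.004,-0.051,-0.082],
    [-0.004,-0.051,-0.082],
    [-0.004,-0.051,-0.082],
    [-0.004,-0.051,-0.082],
    [-0.004,-0.051,-0.082],
    [-0.004,-0.051,-0.082],
  ],
)

```text
clock: 31.42
tool_pos: [0.4993, 0.0302, 0.1887]
orientation: [[-0.986, 0.139, 0.097], [0.138, 0.99, -0.016], [-0.098, -0.002, -0.995]]
wrist_force: [0.4, -1.1, -0.1]
gripper_width: 0.351
gripper_force: 59.5
```

```bash
python3 - <<'E'
from h import *
rows(slot("box",.129,.10),slot("box",.129,.035),slot("box",.129,.026))
E
```

```text
T [-0.3018, 0.34, 0.1367] R [-0.012, -0.081, -0.058] minrows 3.0
T [-0.3277, 0.3453, 0.297] R [-0.012, -0.081, -0.058] minrows 1.0
T [-0.3313, 0.346, 0.3192] R [-0.012, -0.081, -0.058] minrows 0.1
t 31.425 pos [0.4993 0.0302 0.1887] q [ 0.07  0.01 -0.28  1.19 -0.02  0.21] F [ 0.4 -1.1 -0.1] w 0.351
```

>>> step_arm(
  translation=[
    [-0.302,0.34,0.137],
    [-0.302,0.34,0.137],
    [-0.302,0.34,0.137],
    [-0.302,0.34,0.137],
    [-0.302,0.34,0.137],
    [-0.302,0.34,0.137],
    [-0.328,0.345,0.297],
    [-0.328,0.345,0.297],
    [-0.331,0.346,0.312],
    [-0.331,0.346,0.319],
    [-0.331,0.346,0.319],
    [-0.331,0.346,0.319],
  ],
  rot=[
    [-0.012,-0.081,-0.058],
    [-0.012,-0.081,-0.058],
    [-0.012,-0.081,-0.058],
    [-0.012,-0.081,-0.058],
    [-0.012,-0.081,-0.058],
    [-0.012,-0.081,-0.058],
    [-0.012,-0.081,-0.058],
    [-0.012,-0.081,-0.058],
    [-0.012,-0.081,-0.058],
    [-0.012,-0.081,-0.058],
    [-0.012,-0.081,-0.058],
    [-0.012,-0.081,-0.058],
  ],
)

```text
clock: 32.92
tool_pos: [0.663, 0.147, 0.0776]
orientation: [[-0.965, 0.022, 0.261], [0.022, 1.0, -0.004], [-0.261, 0.002, -0.965]]
wrist_force: [-1.0, 0.2, -0.1]
gripper_width: 0.351
gripper_force: 59.6
```

```bash
python3 - <<'E'
from h import *
rows(slot("box",.129,.022),slot("box",.1217,.022))
p,d=r.grab_frame("scene"); cv2.imwrite("pics/s6.png",cv2.resize(p[140:220,180:290],None,fx=7,fy=7,interpolation=cv2.INTER_CUBIC))
E
```

```text
T [0.0059, -0.0, 0.0169] R [0.001, 0.002, -0.001] minrows 0.1
T [0.0241, -0.0, 0.0168] R [0.001, 0.002, -0.001] minrows 0.1
t 32.925 pos [0.663  0.147  0.0776] q [ 0.25  0.26 -0.26  0.79 -0.07  0.26] F [-1.   0.2 -0.1] w 0.351
```

View pics/s6.png

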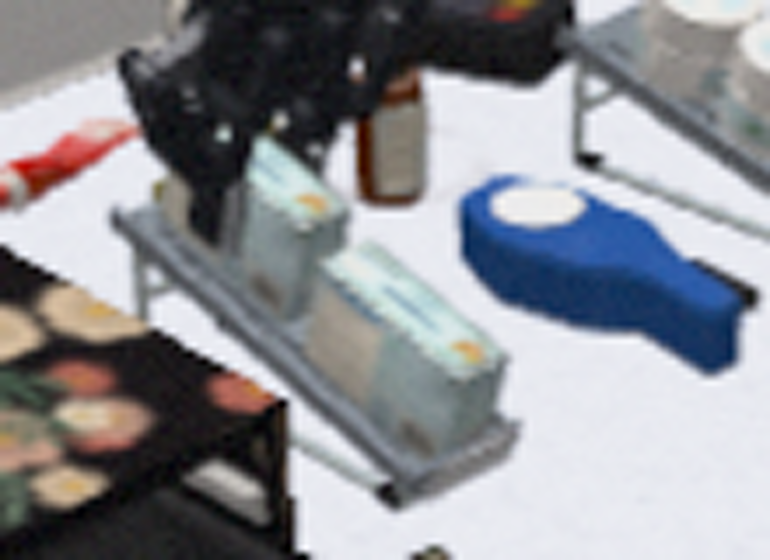

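Carton 1 sits at the lip (lower end at (450,420)), and carton 2 hangs behind it with a gap. I'll lower it.

>>> step_arm(
  translation=[
    [0,0,0.006],
    [0,0,0.012],
    [0,0,0.014],
    [0,0,0.014],
  ],
  rot=[
    [0,0,0],
    [0,0,0],
    [0,0,0],
    [0,0,0],
  ],
)

```text
clock: 33.48
tool_pos: [0.6641, 0.1468, 0.0708]
orientation: [[-0.965, 0.022, 0.26], [0.022, 1.0, -0.004], [-0.26, 0.001, -0.966]]
wrist_force: [0.3, 0.2, -0.6]
gripper_width: 0.348
gripper_force: 59.6
```

>>> step_arm(
  translation=[
    [0,0,0.003],
    [0,0,0.004],
    [0,0,0.004],
  ],
  rot=[
    [0,0,0],
    [0,0,0],
    [0,0,0],
  ],
)

```text
clock: 33.85
tool_pos: [0.6644, 0.1468, 0.0706]
orientation: [[-0.965, 0.022, 0.261], [0.022, 1.0, -0.004], [-0.261, 0.002, -0.965]]
wrist_force: [-3.6, -0.9, 6.2]
gripper_width: 0.345
gripper_force: 60.7
```

>>> step_arm(
  translation=[
    [0.005,0,-0.001],
    [0.01,0,-0.001],
    [0.015,0,-0.001],
    [0.02,0,-0.001],
    [0.02,0,-0.001],
  ],
  rot=[
    [0,0,0],
    [0,0,0],
    [0,0,0],
    [0,0,0],
    [0,0,0],
  ],
)

```text
clock: 34.48
tool_pos: [0.6573, 0.1471, 0.0687]
orientation: [[-0.965, 0.022, 0.262], [0.022, 1.0, -0.004], [-0.262, 0.002, -0.965]]
wrist_force: [0.9, -0.1, 5.3]
gripper_width: 0.353
gripper_force: 60.2
```

>>> step_arm(
  translation=[
    [0.003,0,0],
    [0.006,0,0],
    [0.009,0,0],
    [0.009,0,0],
  ],
  rot=[
    [0,0,0],
    [0,0,0],
    [0,0,0],
    [0,0,0],
  ],
)

```text
clock: 34.98
tool_pos: [0.6561, 0.1473, 0.0691]
orientation: [[-0.964, 0.023, 0.266], [0.023, 1.0, -0.004], [-0.266, 0.003, -0.964]]
wrist_force: [7.9, -0.8, 5.2]
gripper_width: 0.349
gripper_force: 60.0
```

Contact at s≈0.122 as expected. One small extra push, then ease off, release and retract.

>>> step_arm(
  translation=[
    [0.003,0,0],
    [0.005,0,0],
    [0.005,0,0],
    [-0.002,0,0],
    [-0.002,0,0],
  ],
  rot=[
    [0,0,0],
    [0,0,0],
    [0,0,0],
    [0,0,0],
    [0,0,0],
  ],
)

```text
clock: 35.6
tool_pos: [0.6564, 0.1472, 0.0687]
orientation: [[-0.964, 0.023, 0.265], [0.023, 1.0, -0.004], [-0.265, 0.002, -0.964]]
wrist_force: [6.0, -0.2, 3.9]
gripper_width: 0.348
gripper_force: 60.0
```

>>> step_arm(
  translation=[
    [0,0,0],
    [0,0,0],
    [0,0,0],
    [0,0,-0.1],
    [0,0,-0.2],
    [0,0,-0.3],
    [0.25,0,-0.3],
    [0.5,0,-0.3],
    [0.75,0,-0.3],
    [0.75,0,-0.3],
    [0.75,0,-0.3],
    [0.75,0,-0.3],
  ],
  rot=[
    [0,0,0],
    [0,0,0],
    [0,0,0],
    [0,0,0],
    [0,0,0],
    [0,0,0],
    [0,0,0],
    [0,0,0],
    [0,0,0],
    [0,0,0],
    [0,0,0],
    [0,0,0],
  ],
  grip=0.6,
)

```text
clock: 37.1
tool_pos: [0.3294, 0.1532, 0.1032]
orientation: [[-0.966, 0.019, 0.257], [0.019, 1.0, -0.005], [-0.257, 0.0, -0.966]]
wrist_force: [0.4, 0.0, 0.7]
gripper_width: 0.603
gripper_force: 0.0
```

```bash
python3 - <<'E'
from h import *
p,d=r.grab_frame("top"); q,_=r.grab_frame("scene")
a=cv2.resize(p[110:210,225:375],(750,500)[:2],interpolation=cv2.INTER_CUBIC)
cv2.imwrite("pics/t5.png",cv2.resize(a,(600,400)).copy() if 0 else np.vstack([cv2.resize(p[115:200,225:375],(500,283),interpolation=cv2.INTER_CUBIC),cv2.resize(q[130:220,180:340],(500,281),interpolation=cv2.INTER_CUBIC)]))
print(r.get_state()["clock"])
E
```

```text
37.2
```

View pics/t5.png

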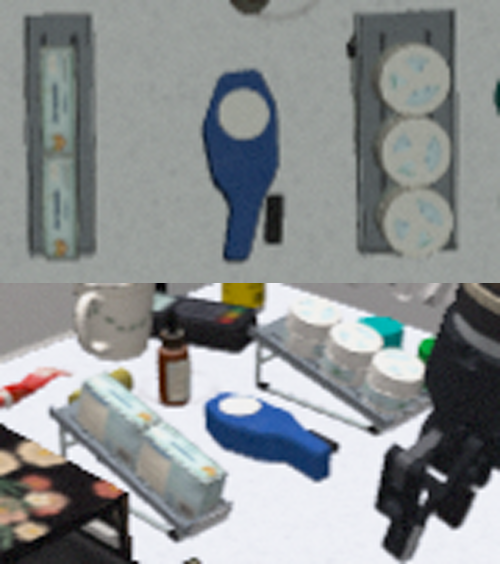

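Both cartons lie end to end at the lip, the three pots touch in a row, and the bystanders have not moved. I'll hand the job in.

```bash
python3 -c "
from bench import r
print(r.finish_job())"
```

```text
the job is handed in; nothing more can be done
None
```

The job is handed in at about 37 s: three pots in the wide chute and two cartons in the narrow one, each row pushed up against its lip. The spray bottle, label gun, stapler and look-alikes were left alone.

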